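# Set the end cap of a gear head with a quarter turn of clearance

## Task

On the bench stand, first turn the black selector knob clockwise to the red mark, so that it clicks in there and locks the spindle. Then screw the knurled end cap of the blue gear head clockwise all the way down until it bottoms out, and back it off a quarter turn to give the bearing its running clearance. Finish still gripping the cap at that setting, without letting go, and leave the loose parts lying round the stand where they are.

Things in the scene. Friction and masses are not known exactly. Their poses are not given: they have to be found in the camera images.
- stand: fixed test stand: dark plate 130 (x) x 270 (y) x 12 mm, origin at the centre of its underside, z up. At y = -70 mm a grey selector housing 84 x 84 mm, its top 52 mm above the bench; at y = +65 mm a blue round gear head, 68 mm across (foot 86) up to a shoulder at 52 mm with white ticks every quarter turn, then a neck 39 mm across up to 65 mm, on which the cap bottoms
- selector (a joint): angle of the selector knob, rad, growing clockwise seen from above. Four spring detents at 0, 0.7, 1.4 and 2.1; the third (1.4) has the large red mark, the others small black ones. Starts at the first or second (rarely between them). Between detents it needs up to about 0.1 N m; let go, it snaps into the nearest detent and stays
- selector_grip (a point): point on the knob's upright axis, 71 mm above the bench, at gripping height: a black bar 40 mm long, 12 mm wide, from 59 to 79 mm above the bench, on a 38 mm disc. x axis along the bar to its white pointer end (which shows the mark), z up; turns with the knob
- end_cap (a joint): angle of the end cap, rad: 0 = bottomed out (hard stop), growing counterclockwise seen from above as it unscrews and rises (right-hand thread, 6 mm a turn, friction about 0.1 N m; stays where it is left). Starts 1.8 to 2.8 rad above the bottom, already on its thread; it does not come off (stop at 6.2)
- end_cap_grip (a point): point on the cap's upright axis, 16 mm above its underside, 12 mm below its top. Bright knurled round cap, 44 mm across, 28 mm high, red radial line on top; bottomed, its underside is 65 mm above the bench. x axis along the red line, z up; turns and rises with the cap
- crown_gear: loose bystander, to be left alone: crown gear, steel, 52 mm across, 16 mm high; origin at the centre of its underside
- bearing_large: loose bystander, to be left alone: ball bearing, steel, 35 mm across, 11 mm high; origin at the centre of its underside
- pinion_gear: loose bystander, to be left alone: small pinion gear, steel, 38 mm across, 18 mm high; origin at the centre of its underside
- chuck_key: loose bystander, to be left alone: T-shaped steel drill chuck key, 75 x 82 x 17 mm; origin at the centre of its underside
- armature_spare: loose bystander, to be left alone: motor armature (copper, grey and steel), 37 x 135 x 37 mm, lying; origin at the centre of its underside

How it is judged:
On the way, in this order (a step that is already met when the one before it is completed fails the run):
1. the selector stands in its red detent, before the cap is screwed down (value of joint selector between 1.25 and 1.55 rad and value of joint end_cap above 1.4 rad), for 0.2 s.
2. the cap is bottomed out, the selector still at red (value of joint selector between 1.25 and 1.55 rad and value of joint end_cap below 0.08 rad), for 0.1 s.
At the end, for the whole second after the job is handed in: The selector is at the red mark (within 0.15 rad), the cap stands a quarter turn (1.57 rad, within 0.3) above its bottomed position, at rest, and the fingers grip it with more than 5 N (value of joint selector between 1.25 and 1.55 rad and value of joint end_cap between 1.27 and 1.87 rad and contact force between the fingers and end_cap above 5 N and velocity of joint end_cap between -0.1 and 0.1 rad/s); the arm keeps its last pose, push and grip.
It fails at once if the crown gear is moved by more than 3 cm (distance of crown_gear from where it was at the start of the episode above 0.03 m).
It fails at once if the bearing large is moved by more than 3 cm (distance of bearing_large from where it was at the start of the episode above 0.03 m).
It fails at once if the pinion gear is moved by more than 3 cm (distance of pinion_gear from where it was at the start of the episode above 0.03 m).
It fails at once if the chuck key is moved by more than 3 cm (distance of chuck_key from where it was at the start of the episode above 0.03 m).
It fails at once if the armature spare is moved by more than 3 cm (distance of armature_spare from where it was at the start of the episode above 0.03 m).
It also fails if it takes over 72 s, if anything falls off the work surface, if the arm or the gripper's body presses on something with over 40 N, if the wrist force passes 120 N, or if a joint passes its speed limit or range.

## Robot

A 6-joint arm with a two-finger parallel gripper is mounted at the origin on a cart in front of the work surface, level with it; the furniture and walls round the work are solid. World frame = base frame: x ahead of the robot, y to its left, z up, the work surface at z = 0. Lengths are in m, angles in rad, forces in N, time in s.
With the tool pointing down it reaches from about 0.35 to 0.775 m from the base axis. Payload 7.3 kg.
Tool frame: the origin (TCP) lies between the finger pads; the fingertips stand 17 mm ahead of it and the grasp point (between the pads) lies 2 mm behind it; z points along the fingers, y is the direction in which the jaws open and shut (so a half turn about z gives the same grasp; the last joint's range is limited). The gripper opens to 92 mm and grips with 3 to 60 N. Pads are 19 mm wide; open, the fingers measure 130 mm over their backs; the gripper's body (75 mm by 190 mm) begins 47 mm behind the grasp point.
Start: joints at [-1.48, 0.342, 1.524, -0, 1.275, -0.146], TCP at [0.123, -0.51, 0.244] pointing down, gripper open.
Joint ranges: [-2.53, 2.53], [-0.77, 2.02], [0.04, 2.7], [-1, 4.14], [0.28, 2.66], [-3.11, 3.11]. Speed limits (rad/s): [2.57, 2.57, 3.14, 3.14, 3.14, 3.14].

## Interface

Orientations are given as [roll, pitch, yaw] about the fixed x, y, z axes, in that order (R = Rz(yaw) Ry(pitch) Rx(roll)).
In Python, from cell import sensors, vision, hand_in gives the robot as it stands.
- The arm moves only by the tool step_arm, never from a script. Its argument "series" is a list of rows, each a list of 5 numbers: the opening, from 0 (shut) to 1 (fully open), then the shift along the world's x, y, z each as a share of 25 mm, from -1 to 1, then the turn about the world's z as a share of 0.08 rad, from -1 to 1. A call has 1 to 12 rows; each row shifts and turns the commanded pose from where the row before left it; what a row does not reach is not made up. A row lasts 1/10 s, in which the tool goes at most 50 mm and 8.59 degrees, less where a joint would pass 70% of its speed; a pose out of reach is approached as far as the arm can. A call with a number of a shift or a turn outside -1 to 1 is refused whole. A call with a gripper value outside its range is refused whole. The fingers move at their own pace and stop on an object; "squeeze" is the grip in N (left out, the last holds). Time passes only in rows, so rows that do not move let the fingers close. It gives the time, the measured TCP pose, the force and the opening at its end, in the units of the state.
- sensors.observe(): the state, without advancing time (a new reading comes with each control period).
- vision.read_camera(name): name is "scene" or "top" or "wrist"; returns a dict with "pixels" (480x640x3 uint8, blue, green, red), "range_z" (480x640 float32, m along the optical axis (not along the pixel's ray), 0 where there is no reading), "camera_matrix" (3x3 intrinsics, pixels), "pose" (4x4, takes a point from camera to world coordinates). Camera axes: x right, y down, z forward; pixel columns grow to the right and rows downward; lengths in m; the calibration is good to about 2 mm. A picture is of the moment at which its call begins.
- hand_in(): hands the job in, once; it reports no verdict.
The state is a dict: "time": time; "qpos": joint angles; "qvel": joint speeds; "joint_efforts": joint torques, N m; "tool_pos": TCP position; "tool_rot": TCP orientation; "contact_force": force on the tool from outside, world axes, zero at the start; "torque": the same for the moment, N m; "opening": finger opening in m.
Only numpy, scipy, OpenCV 4.12 (cv2) and the standard library are available. Lean on these libraries where they do the work, as an engineer would, in place of code of your own. Each camera call takes 0.05 s, during which the arm holds its last target.

## Working session

There is one attempt and no reset: what is moved stays moved. The work goes in short steps, Python scripts to look and compute and a tool call to move; the robot and the scene stay as the last step left them, time stands still between calls to the robot, and variables do not carry over. Pictures are saved under pics/ and viewed, and the job is handed in when it is done.

Besides the shell and the picture viewer there is one more tool, called after "Call:" as name(argument=value, ...), one argument or row to a line, values as JSON. step_arm: Moves the arm, as the interface text tells. Its arguments: {"type":"object","properties":{"series":{"type":"array","items":{"type":"array","items":{"type":"number","minimum":-1,"maximum":1}}},"squeeze":{"type":"number"}},"required":["series"]}

```bash
mkdir -p pics; ls; python3 - <<'E'
from cell import sensors, vision
import cv2,numpy as np
s=sensors.observe();print(s)
for n in ["scene","top"]:
    r=vision.read_camera(n);cv2.imwrite(f"pics/{n}0.png",r["pixels"]);print(n,r["camera_matrix"],r["pose"])
    np.savez(f"{n}0.npz",**r)
E
```

```text
pics
{'time': 0.0, 'qpos': array([-1.48003883e+00,  3.42727272e-01,  1.52499883e+00,  1.84587356e-05,
        1.27535774e+00, -1.46002848e-01]), 'qvel': array([ 0.00108493, -0.00153888, -0.00218045,  0.00053744,  0.00043682,
       -0.00045555]), 'joint_efforts': array([-1.73202381e-03, -4.31250286e+01, -2.44215381e+01,  7.15850922e-02,
        5.58888889e-02, -1.26355239e-04]), 'tool_pos': array([ 0.12313356, -0.50998524,  0.24304891]), 'tool_rot': array([-3.14011990e+00, -2.34407721e-04,  2.36754782e-01]), 'contact_force': array([-0.52321383, -1.17622909,  0.48688116]), 'torque': array([-0.00935076, -0.0331772 , -0.02033022]), 'opening': 0.09194704843251046}
scene [[543.23588385   0.         317.98914291]
 [  0.         543.23588385 236.85736023]
 [  0.           0.           1.        ]] [[-0.7658484  -0.42835195  0.4795736   0.05943219]
 [-0.64299192  0.50303706 -0.57750766  0.58594508]
 [ 0.00613324 -0.75064527 -0.66067697  0.71546286]
 [ 0.          0.          0.          1.        ]]
top [[516.59051656   0.         314.16416667]
 [  0.         516.59051656 233.25389631]
 [  0.           0.           1.        ]] [[ 0.02066019 -0.98945592  0.14335318  0.39854694]
 [-0.9993221  -0.01606719  0.03312389  0.0105138 ]
 [-0.03047134 -0.14394035 -0.98911712  0.98632431]
 [ 0.          0.          0.          1.        ]]
```

View pics/top0.png

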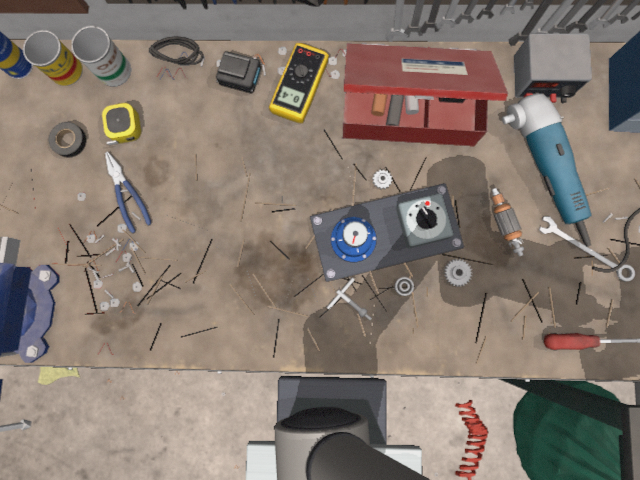

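View pics/scene0.png

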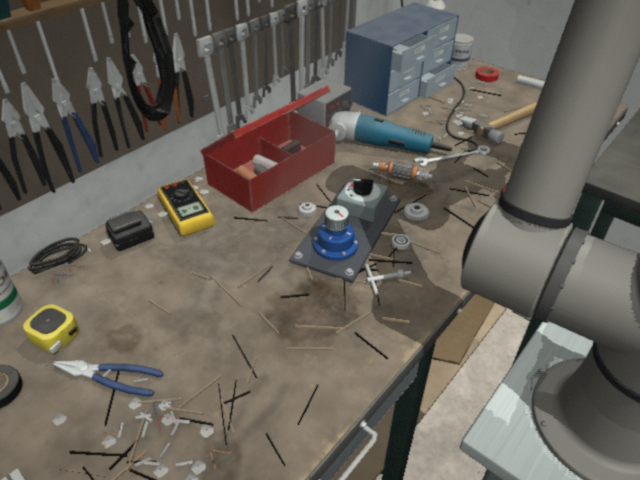

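The top view shows the stand at about px (387,232), with the cap near (354,233) and the knob near (427,215). Loose parts lie close around it. Zooming in to measure.

```bash
cat > h.py <<'E'
import numpy as np,cv2
def ray(r,uv,z):
    K=r["camera_matrix"];P=r["pose"]
    d=P[:3,:3]@np.linalg.solve(K,np.array([uv[0],uv[1],1.0]));o=P[:3,3]
    return o+d*(z-o[2])/d[2]
def cloud(r):
    K=r["camera_matrix"];P=r["pose"];Z=r["range_z"];v,u=np.mgrid[:480,:640]
    c=np.stack([(u-K[0,2])/K[0,0]*Z,(v-K[1,2])/K[1,1]*Z,Z],-1)
    w=c@P[:3,:3].T+P[:3,3];w[Z<=0]=np.nan;return w
def crop(r,name,u0,v0,u1,v1,f):
    c=r["pixels"][v0:v1,u0:u1];cv2.imwrite(name,cv2.resize(c,None,fx=f,fy=f,interpolation=cv2.INTER_CUBIC))
E
python3 - <<'E'
from h import *
r=dict(np.load("top0.npz"));crop(r,"pics/topz.png",300,150,480,310,4)
w=cloud(r);px=r["pixels"].astype(int);
b,g,rd=px[...,0],px[...,1],px[...,2]
roi=np.zeros((480,640),bool);roi[150:300,300:480]=1
def rep(n,m):
    v,u=np.nonzero(m);print(n,len(u),u.mean().round(2),v.mean().round(2),np.nanmedian(w[m],0).round(4))
# cap top: heights 80-110
for n,lo,hi,ur in [("cap",.085,.11,(320,390)),("knob",.068,.09,(395,465)),("housing",.046,.056,(395,465)),("shoulder",.046,.056,(320,390))]:
    m=roi&(w[...,2]>lo)&(w[...,2]<hi);m[:,:ur[0]]=0;m[:,ur[1]:]=0
    rep(n,m);v,u=np.nonzero(m);print(u.min(),u.max(),v.min(),v.max())
    (c,d,a)=cv2.minAreaRect(w[m][:,:2].astype(np.float32)*1000);print(np.round(c,1),np.round(d,1),a)
    print("pctl z",np.nanpercentile(w[m][:,2],[5,50,95]).round(4))
red=roi&(rd>150)&(g<90)&(b<90);n,l,st,ce=cv2.connectedComponentsWithStats(red.astype(np.uint8))
for i in range(1,n):
    if st[i,4]>3: print("red",st[i],ce[i],np.nanmedian(w[l==i],0).round(4))
E
```

```text
cap 485 355.08 233.79 [ 0.5278 -0.0307  0.0947]
343 367 222 246
[528.3 -30.9] [42.8 42. ] 0.17282816767692566
pctl z [0.0913 0.0947 0.0975]
knob 171 428.18 217.09 [ 0.5626 -0.1607  0.0776]
420 437 207 227
[ 563.5 -161.2] [40.4 12.3] 35.07194137573242
pctl z [0.0707 0.0776 0.0802]
housing 1700 425.37 219.96 [ 0.5605 -0.1596  0.0516]
398 453 193 246
[ 563.3 -161.4] [83.8 84.4] 15.029208183288574
pctl z [0.048  0.0516 0.0547]
shoulder 542 353.12 239.94 [ 0.5183 -0.0276  0.0507]
336 372 219 255
[528.9 -31.1] [66.8 65.9] 0.15621431171894073
pctl z [0.0474 0.0507 0.0538]
red [425 202   4   3  10] [426.8 203. ] [ 0.5931 -0.1631  0.0533]
```

View pics/topz.png

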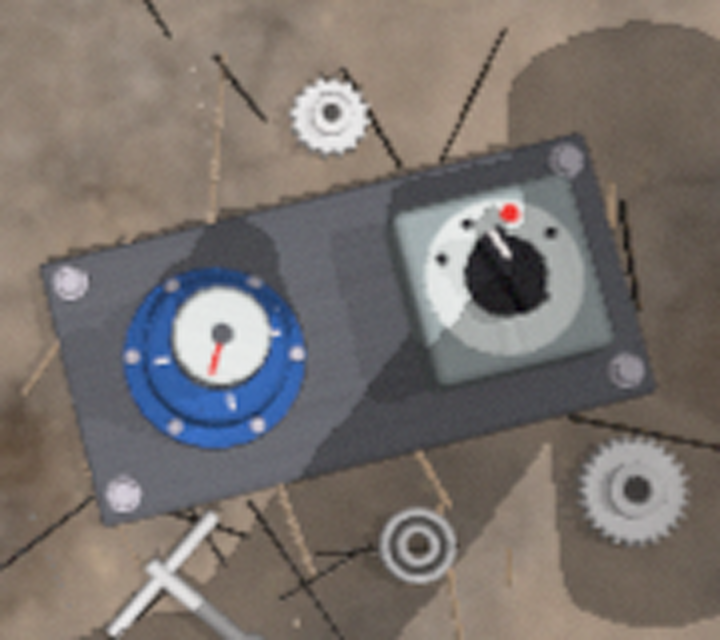

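Measured points check out: the housing measures 84 mm, the bar 40×12 mm, and the knob and cap are 135 mm apart as specified. The pointer direction (+35° yaw) matches the second mark, so the knob must turn about 40° clockwise, to roughly −5°. I'll move above the knob at (0.5635, −0.161).

Call:
step_arm(
  series=[
    [0.45,0.8,0.6,0,0.3],
    [0.45,1,0.8,0,0.3],
    [0.45,1,0.8,0,0.3],
    [0.45,1,0.8,0,0.3],
    [0.45,1,0.8,0,0.3],
    [0.45,1,0.8,0,0.3],
    [0.45,1,0.8,0,0.3],
    [0.45,1,0.8,0,0.3],
    [0.45,1,0.8,0,0.3],
    [0.45,1,0.8,0,0.3],
    [0.45,1,0.8,0,0.3],
    [0.45,1,0.8,0,0.3],
  ],
)

```text
time: 1.3
tool_pos: [0.419, -0.2743, 0.2434]
tool_rot: [-3.141, 0.0, 0.526]
contact_force: [0.2, -0.2, -0.3]
opening: 0.0413
```

Call:
step_arm(
  series=[
    [0.45,1,0.8,0,0.3],
    [0.45,1,0.8,0,0.3],
    [0.45,1,0.8,0,0.3],
    [0.45,1,0.8,0,0.3],
    [0.45,1,0.8,0,0],
    [0.45,0.5,0.5,0,0],
    [0.45,0.3,0,0,0],
    [0.45,0,0,0,0],
    [0.45,0,0,0,0],
    [0.45,0,0,0,0],
  ],
)

```text
time: 2.3
tool_pos: [0.5624, -0.1639, 0.2438]
tool_rot: [3.142, 0.0, 0.619]
contact_force: [-0.5, -0.1, 0.1]
opening: 0.0412
```

```bash
python3 - <<'E'
from cell import sensors, vision
from h import *
print(sensors.observe())
r=vision.read_camera("wrist");cv2.imwrite("pics/w1.png",r["pixels"]);np.savez("w1.npz",**r);print(r["pose"])
E
```

```text
{'time': 2.3, 'qpos': array([-4.14123769e-01,  4.54485106e-01,  1.34903837e+00, -3.34405860e-04,
        1.33818139e+00,  5.37402927e-01]), 'qvel': array([ 0.00087116, -0.0018562 , -0.00193729,  0.00222803, -0.00123568,
        0.00428819]), 'joint_efforts': array([ 2.35748850e-01, -4.93446314e+01, -2.51463085e+01,  9.39030969e-02,
       -1.36167867e-02, -6.36488068e-03]), 'tool_pos': array([ 0.56243492, -0.16386677,  0.24383891]), 'tool_rot': array([3.14152249e+00, 3.36970220e-04, 6.19346725e-01]), 'contact_force': array([-0.45254408, -0.08381376,  0.05235408]), 'torque': array([-0.0453005 ,  0.0069926 , -0.00651155]), 'opening': 0.04115105341145041}
[[ 5.79493425e-01 -7.89115243e-01 -2.03677452e-01  6.17431798e-01]
 [-8.14976875e-01 -5.61181552e-01 -1.44526670e-01 -1.25411954e-01]
 [-2.51829933e-04  2.49744668e-01 -9.68311694e-01  3.84348871e-01]
 [ 0.00000000e+00  0.00000000e+00  0.00000000e+00  1.00000000e+00]]
```

View pics/w1.png

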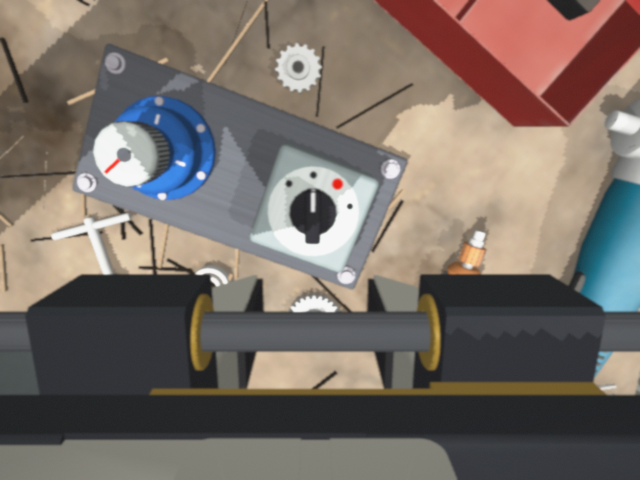

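The wrist view shows the knob at px (313,212), its pointer at the second mark and the bar aligned with the tool x axis. The red mark is at (337,184) and the cap at (125,154).

```bash
python3 - <<'E'
from h import *
r=dict(np.load("w1.npz"));w=cloud(r);px=r["pixels"].astype(int);b,g,rd=px[...,0],px[...,1],px[...,2]
v,u=np.mgrid[:480,:640]
for n,lo,hi,(u0,u1) in [("cap",.088,.11,(60,230)),("knob",.07,.09,(250,380)),("disc",.055,.065,(250,380)),("housing",.047,.056,(240,390))]:
    m=(w[...,2]>lo)&(w[...,2]<hi)&(u>u0)&(u<u1)&(v>90)&(v<285)
    c,d,a=cv2.minAreaRect(w[m][:,:2].astype(np.float32)*1000);print(n,m.sum(),np.round(c,1),np.round(d,1),round(a,1),np.nanpercentile(w[m][:,2],[5,50,95]).round(4))
red=(rd>150)&(g<90)&(b<90)&(v<280)
n,l,st,ce=cv2.connectedComponentsWithStats(red.astype(np.uint8))
for i in range(1,n):
    if 10<st[i,4]<600 and st[i,0]<370:
        m=l==i;print("red",st[i],ce[i],np.nanmedian(w[m],0).round(4)); 
        if st[i,0]<200:
            pts=np.array([ray(r,(a,b),.0952) for b,a in zip(*np.nonzero(m))]);print(pts.min(0),pts.max(0)); print(cv2.fitLine(pts[:,:2].astype(np.float32),cv2.DIST_L2,0,.01,.01).ravel())
blk=(px.max(-1)<60)&(v>170)&(v<250)&(u>270)&(u<350);print(np.nanpercentile(w[blk][:,2],[2,10,25,50,75,95]).round(4))
# toolbox height
m=(rd>90)&(g<60)&(u>380)&(v<130);print("box",np.nanmin(w[m],0),np.nanmax(w[m],0))
E
```

```text
cap 3402 [529.2 -30.8] [43.6 43.8] 47.2 [0.0911 0.0949 0.0963]
knob 870 [ 564.1 -160.6] [40.4 11.9] 35.0 [0.0763 0.0782 0.0795]
disc 1019 [ 563.9 -160.5] [37.  37.1] 80.5 [0.057  0.0583 0.0596]
housing 8550 [ 563.7 -160.7] [83.7 83.7] 14.7 [0.0495 0.0518 0.0533]
red [106 160  13  12  34] [112.20588235 165.38235294] [ 0.5185 -0.0283  0.0957]
[ 0.51254402 -0.02977145  0.0952    ] [ 0.52372828 -0.0262988   0.0952    ]
[ 0.96120596 -0.27583173  0.518298   -0.02799887]
red [333 180   9   9  63] [337.11111111 183.79365079] [ 0.5931 -0.1639  0.0528]
[0.0567 0.0576 0.0582 0.0589 0.0778 0.079 ]
box [ 0.71833508 -0.27150773  0.00345511] [ 0.84229799 -0.11120169  0.17484442]
```

The two cameras agree within 1 mm. The disc top is at 59 mm, so TCP z = 0.079 puts the tips at 62 mm. Descending.

Call:
step_arm(
  series=[
    [0.45,0.06,0.13,-0.6,-0.08],
    [0.45,0,0,-1,0],
    [0.45,0,0,-1,0],
    [0.45,0,0,-1,0],
    [0.45,0,0,-1,0],
    [0.45,0,0,-1,0],
    [0.45,0,0,-0.6,0],
    [0.45,0,0,-0.4,0],
    [0.45,0,0,0,0],
    [0.45,0,0,0,0],
  ],
)

```text
time: 3.35
tool_pos: [0.565, -0.16, 0.0794]
tool_rot: [3.141, -0.001, 0.614]
contact_force: [0.6, -0.3, 0.3]
opening: 0.041
```

Call:
step_arm(
  series=[
    [0,-0.02,-0.02,0,0],
    [0,0,0,0,0],
    [0,0,0,0,0],
    [0,0,0,0,0],
    [0,0,0,0,0],
    [0,0,0,0,0],
    [0,0,0,0,0],
    [0,0,0,0,0],
  ],
  squeeze=30,
)

```text
time: 4.15
tool_pos: [0.5644, -0.1602, 0.079]
tool_rot: [3.141, -0.0, 0.614]
contact_force: [-0.1, -0.4, 2.9]
opening: 0.0115
```

Gripped, with the opening at 11.5 mm against a 12 mm bar. Turning clockwise 0.70 rad.

Call:
step_arm(
  series=[
    [0,0,0,0,-0.7],
    [0,0,0,0,-0.8],
    [0,0,0,0,-0.8],
    [0,0,0,0,-0.8],
    [0,0,0,0,-0.8],
    [0,0,0,0,-0.8],
    [0,0,0,0,-0.8],
    [0,0,0,0,-0.8],
    [0,0,0,0,-0.8],
    [0,0,0,0,-0.8],
    [0,0,0,0,-0.8],
  ],
)

```text
time: 5.25
tool_pos: [0.5646, -0.161, 0.079]
tool_rot: [3.14, -0.001, -0.084]
contact_force: [0.2, -3.5, 2.0]
opening: 0.0115
```

Call:
step_arm(
  series=[
    [0,0,0,0,0],
    [0,0,0,0,0],
    [0,0,0,0,0],
    [0.45,0,0,0,0],
    [0.45,0,0,0,0],
    [0.45,0,0,0,0],
    [0.45,0,0,0,0],
    [0.45,0,0,0,0],
    [0.45,0,0,0,0],
  ],
)

```text
time: 6.15
tool_pos: [0.5641, -0.16, 0.0787]
tool_rot: [-3.142, 0.0, -0.081]
contact_force: [-0.1, -0.1, 0.5]
opening: 0.0409
```

Raise and verify.

Call:
step_arm(
  series=[
    [0.45,0,0,0.5,0],
    [0.45,0,0,1,0],
    [0.45,0,0,1,0],
    [0.45,0,0,1,0],
    [0.45,0,0,0.8,0],
    [0.45,0,0,0,0],
    [0.45,0,0,0,0],
  ],
)

```text
time: 6.85
tool_pos: [0.5641, -0.1601, 0.1867]
tool_rot: [3.141, -0.001, -0.082]
contact_force: [-1.5, -0.4, -0.4]
opening: 0.0416
```

```bash
python3 - <<'E'
from cell import sensors, vision
from h import *
print(sensors.observe()["tool_pos"])
r=vision.read_camera("wrist");cv2.imwrite("pics/w2.png",r["pixels"])
w=cloud(r);v,u=np.mgrid[:480,:640]
for n,lo,hi in [("knob",.07,.082)]:
    m=(w[...,2]>lo)&(w[...,2]<hi)&(np.hypot(w[...,0]-.564,w[...,1]+.1605)<.03)
    print(n,m.sum(),cv2.minAreaRect(w[m][:,:2].astype(np.float32)*1000))
E
```

```text
[ 0.56414368 -0.16007795  0.18665296]
knob 1236 ((564.3526611328125, -161.15785217285156), (11.48925495147705, 40.615478515625), 85.00025177001953)
```

View pics/w2.png

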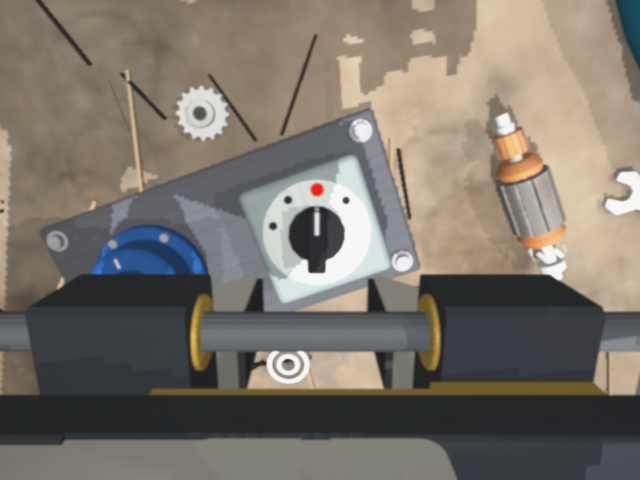

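The knob's white pointer lies on the red mark (bar at −5.0°, pixel (317,210) toward (317,189)). Now I'll go over the cap at (0.529, −0.031) and rotate the tool to yaw of about 1.7, which leaves room for the whole clockwise turn in one grip.

Call:
step_arm(
  series=[
    [0.65,-0.1,0.4,0,1],
    [0.65,-0.1,0.4,0,1],
    [0.65,-0.1,0.4,0,1],
    [0.65,-0.1,0.4,0,1],
    [0.65,-0.1,0.4,0,1],
    [0.65,-0.1,0.4,0,1],
    [0.65,-0.1,0.4,0,1],
    [0.65,-0.1,0.4,0,1],
    [0.65,-0.1,0.4,0,1],
    [0.65,-0.1,0.4,0,1],
    [0.65,-0.1,0.4,0,1],
    [0.65,-0.1,0.4,0,1],
  ],
)

```text
time: 8.1
tool_pos: [0.5333, -0.0395, 0.1848]
tool_rot: [-3.139, 0.001, 0.882]
contact_force: [-0.3, 0.6, -0.5]
opening: 0.0595
```

Call:
step_arm(
  series=[
    [0.65,-0.1,0.36,0,1],
    [0.65,-0.1,0,0,1],
    [0.65,0,0,0,1],
    [0.65,0,0,0,1],
    [0.65,0,0,0,1],
    [0.65,0,0,0,1],
    [0.65,0,0,0,1],
    [0.65,0,0,0,1],
    [0.65,0,0,0,1],
    [0.65,0,0,0,1],
    [0.65,0,0,0,0],
    [0.65,0,0,0,0],
  ],
)

```text
time: 9.3
tool_pos: [0.5287, -0.031, 0.1854]
tool_rot: [-3.14, -0.001, 1.676]
contact_force: [-0.0, 0.5, -0.4]
opening: 0.0598
```

```bash
python3 - <<'E'
from cell import sensors, vision
from h import *
s=sensors.observe();print(s["tool_pos"],s["tool_rot"],s["qpos"],s["opening"])
r=vision.read_camera("wrist");cv2.imwrite("pics/w3.png",r["pixels"]);np.savez("w3.npz",**r)
w=cloud(r)
m=(w[...,2]>.09)&(w[...,2]<.1)&(np.hypot(w[...,0]-.529,w[...,1]+.031)<.03)
print(m.sum(),cv2.minAreaRect(w[m][:,:2].astype(np.float32)*1000),np.percentile(w[m][:,2],[5,50,95]))
E
```

```text
[ 0.5287358  -0.03101073  0.18536152] [-3.13998215e+00 -5.82074014e-04  1.67623755e+00] [-2.03373662e-01  4.05417759e-01  1.59880027e+00  7.16283807e-05
  1.13908586e+00 -3.08845385e-01] 0.059820910918416535
4328 ((528.545654296875, -30.56808090209961), (43.9553108215332, 43.571598052978516), 57.29929733276367) [0.09248793 0.09490797 0.09615047]
```

View pics/w3.png

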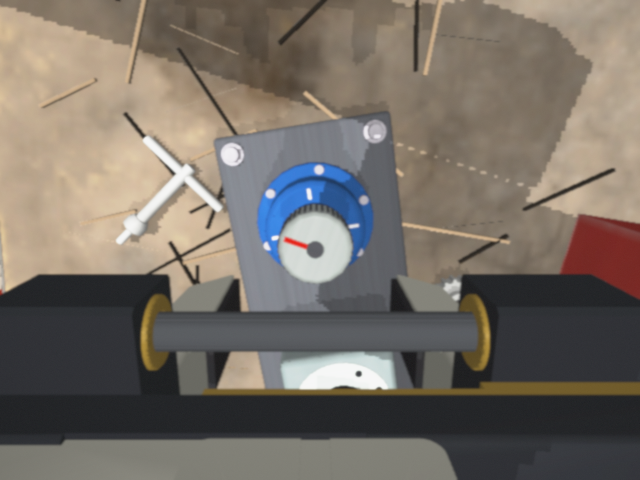

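The cap is centred under the tool at (0.5286, −0.0307), px (315,249), with its red line pointing left in the image. Descending to TCP z ≈ 0.081.

Call:
step_arm(
  series=[
    [0.65,0,0,-0.6,0],
    [0.65,0,0,-1,0],
    [0.65,0,0,-1,0],
    [0.65,0,0,-1,0],
    [0.65,0,0,-0.56,0],
    [0.65,0,0,0,0],
    [0.65,0,0,0,0],
  ],
)

```text
time: 10.05
tool_pos: [0.5293, -0.0311, 0.0824]
tool_rot: [-3.142, -0.0, 1.678]
contact_force: [1.0, -0.5, 1.5]
opening: 0.0597
```

Call:
step_arm(
  series=[
    [0,0,0,0,0],
    [0,0,0,0,0],
    [0,0,0,0,0],
    [0,0,0,0,0],
    [0,0,0,0,0],
    [0,0,0,0,0],
  ],
  squeeze=30,
)

```text
time: 10.65
tool_pos: [0.5286, -0.0313, 0.083]
tool_rot: [-3.141, 0.0, 1.678]
contact_force: [-4.8, -0.8, 6.9]
opening: 0.0425
```

```bash
cat > o.py <<'E'
from cell import sensors
s=sensors.observe();print(s["tool_pos"].round(4),s["tool_rot"].round(4),"q6",s["qpos"][5].round(3),"F",s["contact_force"].round(1),"T",s["torque"].round(3),"e6",s["joint_efforts"][5].round(3),s["opening"].round(4))
E
python3 o.py
```

```text
Traceback (most recent call last):
  File "o.py", line 2, in <module>
    s=sensors.observe();print(s["tool_pos"].round(4),s["tool_rot"].round(4),"q6",s["qpos"][5].round(3),"F",s["contact_force"].round(1),"T",s["torque"].round(3),"e6",s["joint_efforts"][5].round(3),s["opening"].round(4))
                                                                                                                                                                                                    ^^^^^^^^^^^^^^^^^^
AttributeError: 'float' object has no attribute 'round'
```

Gripped (42.5 mm opening on the 44 mm cap). Screwing down while following the thread pitch.

Call:
step_arm(
  series=[
    [0,0,0,0,-0.5],
    [0,0,0,-0.003,-0.8],
    [0,0,0,-0.003,-0.8],
    [0,0,0,-0.003,-0.8],
    [0,0,0,-0.003,-0.8],
    [0,0,0,-0.003,-0.8],
    [0,0,0,-0.003,-0.8],
    [0,0,0,-0.003,-0.8],
    [0,0,0,-0.003,-0.8],
    [0,0,0,-0.003,-0.8],
    [0,0,0,-0.003,-0.8],
    [0,0,0,-0.003,-0.8],
  ],
)

```text
time: 11.85
tool_pos: [0.5281, -0.0311, 0.0822]
tool_rot: [-3.14, 0.001, 0.932]
contact_force: [-6.4, -0.1, 7.8]
opening: 0.0426
```

```bash
sed -i 's/s\["opening"\].round(4)/s["opening"]/' o.py; python3 o.py
```

```text
[ 0.5281 -0.0311  0.0822] [-3.1403e+00  1.2000e-03  9.3210e-01] q6 0.436 F [-6.4 -0.1  7.8] T [-0.116  1.062  0.15 ] e6 -0.749 0.04257971356290192
```

Call:
step_arm(
  series=[
    [0,0,0,-0.003,-0.8],
    [0,0,0,-0.003,-0.8],
    [0,0,0,-0.003,-0.8],
    [0,0,0,-0.003,-0.8],
    [0,0,0,-0.003,-0.8],
    [0,0,0,-0.003,-0.8],
    [0,0,0,-0.003,-0.8],
    [0,0,0,-0.003,-0.8],
    [0,0,0,-0.003,-0.8],
    [0,0,0,-0.003,-0.8],
    [0,0,0,-0.003,-0.8],
  ],
)

```text
time: 12.95
tool_pos: [0.5279, -0.0307, 0.0815]
tool_rot: [-3.141, 0.002, 0.228]
contact_force: [-7.6, 1.7, 9.8]
opening: 0.0421
```

```bash
python3 o.py
```

```text
[ 0.5279 -0.0307  0.0815] [-3.1407e+00  2.2000e-03  2.2810e-01] q6 1.14 F [-7.6  1.7  9.8] T [0.264 1.243 0.091] e6 -0.752 0.04213157951806984
```

Call:
step_arm(
  series=[
    [0,0,0,-0.003,-0.8],
    [0,0,0,-0.003,-0.8],
    [0,0,0,-0.003,-0.8],
    [0,0,0,-0.003,-0.8],
    [0,0,0,-0.003,-0.8],
    [0,0,0,-0.003,-0.8],
    [0,0,0,-0.003,-0.8],
    [0,0,0,-0.003,-0.8],
  ],
)

```text
time: 13.75
tool_pos: [0.5279, -0.0304, 0.081]
tool_rot: [-3.141, 0.002, -0.284]
contact_force: [-6.4, 2.8, 11.2]
opening: 0.0423
```

```bash
python3 o.py
```

```text
[ 0.5279 -0.0304  0.081 ] [-3.1415e+00  2.3000e-03 -2.8400e-01] q6 1.652 F [-6.4  2.8 11.2] T [0.509 1.252 0.086] e6 -0.754 0.0422720190181983
```

Call:
step_arm(
  series=[
    [0,0,0,-0.003,-0.8],
    [0,0,0,-0.003,-0.8],
    [0,0,0,-0.003,-0.8],
    [0,0,0,-0.003,-0.8],
    [0,0,0,-0.003,-0.8],
  ],
)

```text
time: 14.25
tool_pos: [0.528, -0.0302, 0.0807]
tool_rot: [3.141, 0.002, -0.604]
contact_force: [-7.5, 3.8, 10.6]
opening: 0.0427
```

```bash
python3 o.py
```

```text
[ 0.528  -0.0302  0.0807] [ 3.1413e+00  2.3000e-03 -6.0400e-01] q6 1.972 F [-7.5  3.8 10.6] T [0.689 1.174 0.02 ] e6 -0.756 0.04267812443651062
```

Call:
step_arm(
  series=[
    [0,0,0,-0.003,-0.8],
    [0,0,0,-0.003,-0.8],
    [0,0,0,-0.003,-0.8],
  ],
)

```text
time: 14.55
tool_pos: [0.5281, -0.0301, 0.0805]
tool_rot: [3.141, 0.002, -0.796]
contact_force: [-7.2, 4.3, 11.5]
opening: 0.0423
```

```bash
python3 o.py
```

```text
[ 0.5281 -0.0301  0.0805] [ 3.1411e+00  2.2000e-03 -7.9600e-01] q6 2.164 F [-7.2  4.3 11.5] T [0.827 1.176 0.12 ] e6 -0.757 0.042310643231732004
```

Call:
step_arm(
  series=[
    [0,0,0,-0.003,-0.8],
    [0,0,0,0,-0.8],
  ],
)

```text
time: 14.75
tool_pos: [0.5281, -0.0301, 0.0804]
tool_rot: [3.141, 0.002, -0.924]
contact_force: [-7.3, 4.9, 9.5]
opening: 0.0421
```

```bash
python3 o.py
```

```text
[ 0.5281 -0.0301  0.0804] [ 3.141e+00  2.100e-03 -9.241e-01] q6 2.292 F [-7.3  4.9  9.5] T [0.824 1.092 0.066] e6 -0.755 0.04214079763347788
```

Call:
step_arm(
  series=[
    [0,0,0,0,-0.8],
    [0,0,0,0,-0.8],
  ],
)

```text
time: 14.95
tool_pos: [0.5287, -0.0308, 0.0804]
tool_rot: [3.141, -0.0, -1.05]
contact_force: [-4.0, -1.5, 6.9]
opening: 0.0424
```

```bash
python3 o.py
```

```text
[ 0.5287 -0.0308  0.0804] [ 3.1409e+00 -2.0000e-04 -1.0502e+00] q6 2.419 F [-4.  -1.5  6.9] T [-0.108  0.831  0.755] e6 -0.124 0.0423691626867259
```

Torque jumped to about 0.75 N m, so the cap has reached its stop. I'll hold briefly and check with the cameras.

Call:
step_arm(
  series=[
    [0,0,0,0,-0.4],
    [0,0,0,0,0],
    [0,0,0,0,0],
  ],
)

```text
time: 15.25
tool_pos: [0.5291, -0.0316, 0.0804]
tool_rot: [3.141, -0.001, -1.08]
contact_force: [-4.5, -2.9, 7.8]
opening: 0.0423
```

```bash
python3 o.py; python3 - <<'E'
from cell import vision
from h import *
for n in ["top","scene","wrist"]:
    r=vision.read_camera(n);np.savez(n+"4.npz",**r);cv2.imwrite(f"pics/{n}4.png",r["pixels"])
    if n=="scene":crop(r,"pics/scz4.png",260,150,440,310,4)
    if n=="top":crop(r,"pics/topz4.png",300,150,480,310,4)
E
```

```text
[ 0.5291 -0.0316  0.0804] [ 3.1412e+00 -1.3000e-03 -1.0801e+00] q6 2.448 F [-4.5 -2.9  7.8] T [-0.316  0.741  0.581] e6 0.543 0.04232968828618789
```

View pics/scz4.png

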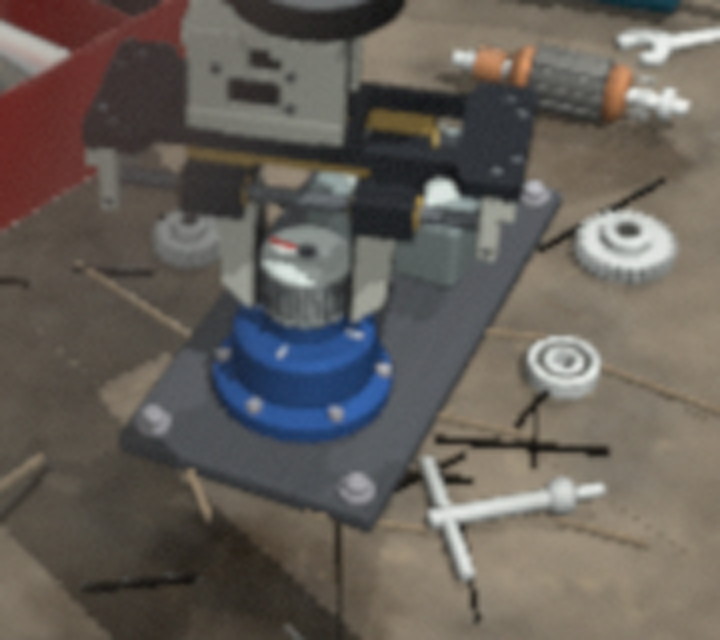

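View pics/wrist4.png

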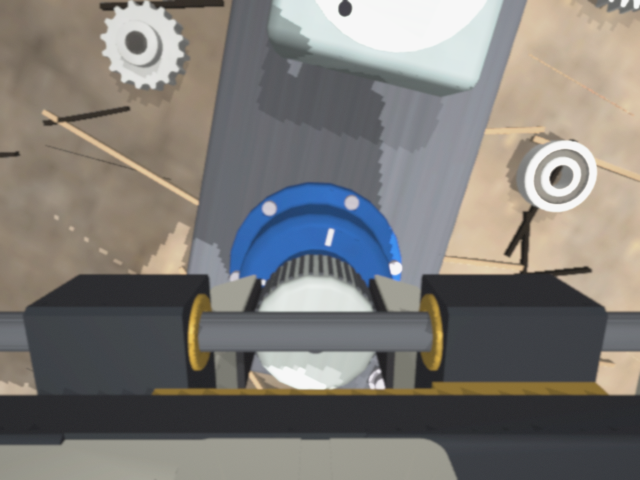

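View pics/topz4.png

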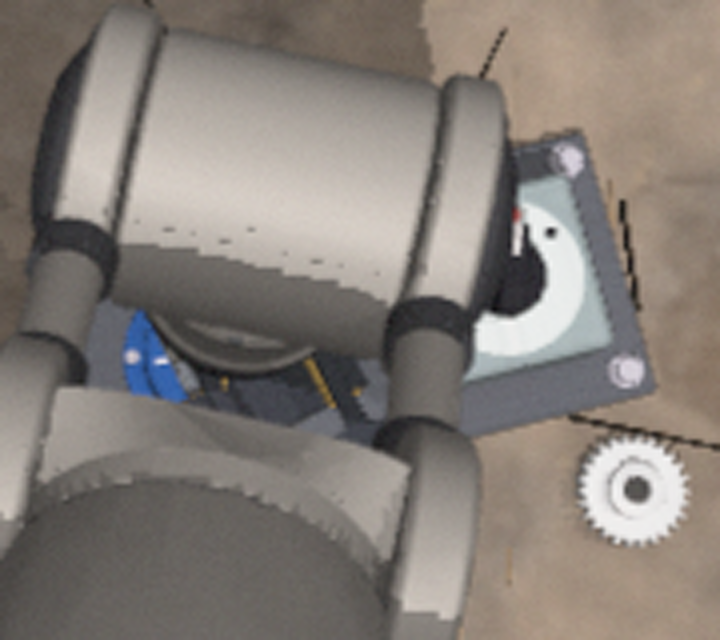

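The scene view shows the cap between the fingers with its red line at zoomed px (283,245). The top view shows the knob pointer still at red. Next I'll measure the line's yaw by casting rays onto the cap-top plane.

```bash
cat > line.py <<'E'
from h import *
def capline(r,z=.093,box=(315,200,350,225)):
    px=r["pixels"].astype(int);b,g,rd=px[...,0],px[...,1],px[...,2]
    m=(rd>g+50)&(rd>b+50)&(rd>120);k=np.zeros_like(m);k[box[1]:box[3],box[0]:box[2]]=1;m&=k
    p=np.array([ray(r,(a,b),z) for b,a in zip(*np.nonzero(m))])[:,:2]
    wt=(rd-(g+b)/2)[m].astype(float);c=(p*wt[:,None]).sum(0)/wt.sum()
    f=cv2.fitLine(p.astype(np.float32),cv2.DIST_L2,0,.01,.01).ravel()
    d=c-np.array([.5287,-.0307]);return len(p),c,np.degrees(np.arctan2(d[1],d[0])),np.hypot(*d),np.degrees(np.arctan2(f[1],f[0]))
if __name__=="__main__":
    print(capline(dict(np.load("scene0.npz")),.0955)); print(capline(dict(np.load("scene4.npz"))))
E
python3 line.py
```

```text
(9, array([ 0.51759451, -0.02921322]), np.float64(172.374677517083), np.float64(0.011204573351594091), np.float32(-18.85234))
(4, array([ 0.53929388, -0.02947273]), np.float64(6.6081002304031005), np.float64(0.010664727337411603), np.float32(16.978157))
```

The red line moved from 164° to about 12–17°, which is roughly 2.6 rad. That matches the expected range and the torque stop, so the cap is bottomed, with a little finger slip at the stop. Backing off 1.57 rad.

Call:
step_arm(
  series=[
    [0,0,0,0.002,0.6],
    [0,0,0,0.003,0.9],
    [0,0,0,0.003,0.9],
    [0,0,0,0.003,0.9],
    [0,0,0,0.003,0.9],
    [0,0,0,0.003,0.9],
    [0,0,0,0.003,0.9],
    [0,0,0,0.003,0.9],
    [0,0,0,0.003,0.9],
    [0,0,0,0.003,0.9],
    [0,0,0,0.003,0.9],
    [0,0,0,0.003,0.9],
  ],
)

```text
time: 16.6
tool_pos: [0.5296, -0.0309, 0.0812]
tool_rot: [-3.141, -0.002, -0.239]
contact_force: [-1.6, 1.7, 5.6]
opening: 0.0423
```

Call:
step_arm(
  series=[
    [0,0,0,0.003,0.9],
    [0,0,0,0.003,0.9],
    [0,0,0,0.003,0.9],
    [0,0,0,0.003,0.9],
    [0,0,0,0.003,0.9],
    [0,0,0,0.003,0.9],
    [0,0,0,0.003,0.9],
    [0,0,0,0.003,0.9],
    [0,0,0,0.003,0.9],
    [0,0,0,0.003,0.9],
    [0,0,0,0,0.2],
    [0,0,0,0,0],
  ],
)

```text
time: 17.8
tool_pos: [0.5295, -0.0301, 0.0819]
tool_rot: [-3.141, -0.002, 0.494]
contact_force: [-1.0, 4.7, 5.9]
opening: 0.0423
```

Call:
step_arm(
  series=[
    [0,0,0,0,0],
    [0,0,0,0,0],
    [0,0,0,0,0],
  ],
)

```text
time: 18.1
tool_pos: [0.5295, -0.0301, 0.0819]
tool_rot: [-3.141, -0.002, 0.494]
contact_force: [-1.1, 4.1, 5.5]
opening: 0.0422
```

```bash
python3 o.py; python3 - <<'E'
from cell import vision
from h import *
for n in ["scene","top","wrist"]:
    r=vision.read_camera(n);np.savez(n+"5.npz",**r);cv2.imwrite(f"pics/{n}5.png",r["pixels"])
    if n=="scene":
        crop(r,"pics/scz5.png",260,150,440,310,4)
        from line import capline
        print(capline(r,.0945))
E
```

```text
[ 0.5295 -0.0301  0.0819] [-3.1412e+00 -1.9000e-03  4.9410e-01] q6 0.873 F [-1.1  4.1  5.5] T [ 0.815  0.19  -0.006] e6 -0.029 0.042233219201581504Traceback (most recent call last):
  File "<stdin>", line 8, in <module>
  File "line.py", line 5, in capline
    p=np.array([ray(r,(a,b),z) for b,a in zip(*np.nonzero(m))])[:,:2]
      ~~~~~~~~~~~~~~~~~~~~~~~~~~~~~~~~~~~~~~~~~~~~~~~~~~~~~~~~~^^^^^^
IndexError: too many indices for array: array is 1-dimensional, but 2 were indexed
```

View pics/scz5.png

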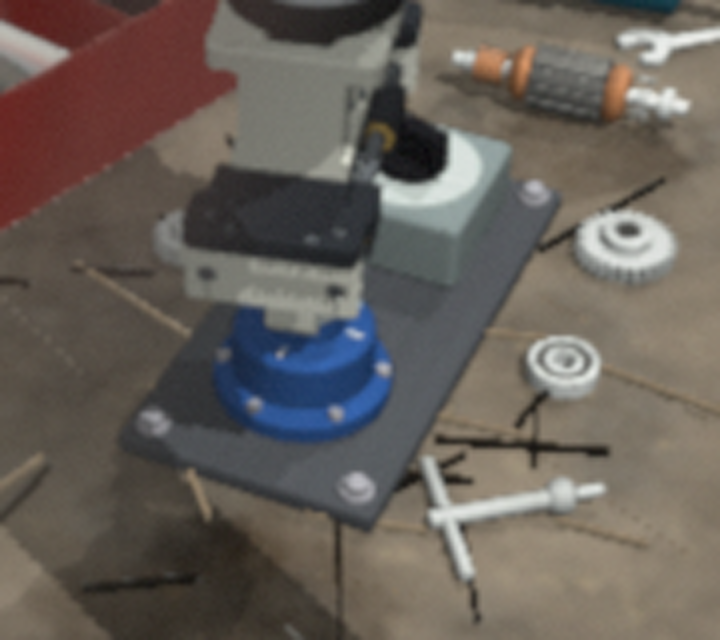

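The open gripper hides the cap from the scene camera in this pose. Its zoom still shows the loose parts unmoved and the selector undisturbed. Checking the wrist and top views.

```bash
python3 - <<'E'
from cell import vision
from h import *
im=[]
for n in ["top","wrist"]:
    r=vision.read_camera(n);np.savez(n+"5.npz",**r);im.append(r["pixels"])
a=cv2.resize(im[0][150:310,300:480],(400,356));b=cv2.resize(im[1][240:480,200:440],(356,356))
cv2.imwrite("pics/both5.png",np.hstack([a,b]))
E
```

```text
(no output)
```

View pics/both5.png

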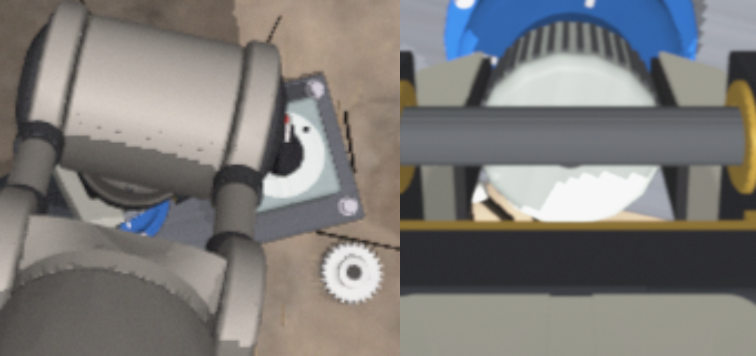

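The top view shows the pointer still on red. In the wrist view the red line is hidden under the rod, as it was at bottom, so the cap turned with the fingers. Residual torque is about 0 and the cap is gripped at 30 N. Handing in.

```bash
python3 -c "
from cell import hand_in
print(hand_in())"; python3 o.py
```

```text
the job is handed in; nothing more can be done
None
the job is handed in; nothing more can be done
```

I handed the job in with the selector at red and the cap backed off about a quarter turn. The fingers still grip the cap at 30 N. The final cap angle rests on tool rotation, because no camera could see the red line at the end.

- **Selector:** I turned the knob from the second mark to the red detent. After release the bar stood at −5.0°, 40° clockwise of where it started. The last top view still shows the pointer on the red mark.
- **Cap, bottoming out:** I screwed the cap down in one grip until the torque jumped from about 0.1 to 0.75 N m. The red line had gone from 164° to about 7–17° (the two estimates from the scene camera disagree by about 10°), which is roughly 2.6 rad of travel. The tool turned 2.76 rad, so the fingers slipped about 0.15 rad at the stop.
- **Cap, backing off:** I turned the tool back 1.574 rad. At the end the measured torque was about 0 and the opening was 42 mm. The wrist view, where the line is hidden behind the gripper's rod as it was at bottom, gives no sign of slip.
- **Loose parts:** By eye they lay where they started in the last pictures; I did not measure them. The pinion gear was mostly hidden behind the gripper in the last scene view.

The clock read about 18 s of the 72 s allowed.

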